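# Season the crispbread from the fullest shaker

## Task

Lay the crispbread from the wooden board flat in the middle of the empty white plate. Then lift the three identical steel shakers to feel which is the heaviest: stand the two lighter ones upright in the two pockets of the steel refill carrier, and take the heaviest to season with. Finish still holding the heaviest shaker upright and still, a hand's width or two above the crispbread on the plate, without tipping any shaker over or disturbing the timer and the garlic.

Things in the scene. Friction and masses are not known exactly. Their poses are not given: they have to be found in the camera images.
- crispbread: brown rectangular rye crispbread, rigid, 94 x 44 x 9 mm, 30 g, with a pattern of small dimples; origin at the centre of its underside, x along its 94 mm side, y along its 44 mm side, z up. It lies flat on the wooden board, at most 4 cm from the board's middle, well inside its edges
- board: light wooden board, 140 x 200 x 14 mm, fixed on the worktop; origin at the centre of its underside (its top is 14 mm above that), x along its 140 mm side
- plate: empty white china plate, 199 mm diameter, rim 20 mm high, 0.4 kg, loose on the worktop; a shallow dish: the crispbread laid in its middle rests with its underside about 11 to 14 mm above the worktop; origin at the centre of its underside
- shaker_a: one of three steel shakers that look exactly alike: closed upright cylinder, 55 mm diameter, 86 mm high, pierced top fixed on; origin at the centre of its underside, z up its axis; stands on the worktop (z = 0). The weight cannot be seen: the fullest of the three weighs 0.50 to 0.60 kg, the other two 0.15 to 0.33 kg each; only lifting them tells which is which
- shaker_b: one of three steel shakers that look exactly alike: closed upright cylinder, 55 mm diameter, 86 mm high, pierced top fixed on; origin at the centre of its underside, z up its axis; stands on the worktop (z = 0). The weight cannot be seen: the fullest of the three weighs 0.50 to 0.60 kg, the other two 0.15 to 0.33 kg each; only lifting them tells which is which
- shaker_c: one of three steel shakers that look exactly alike: closed upright cylinder, 55 mm diameter, 86 mm high, pierced top fixed on; origin at the centre of its underside, z up its axis; stands on the worktop (z = 0). The weight cannot be seen: the fullest of the three weighs 0.50 to 0.60 kg, the other two 0.15 to 0.33 kg each; only lifting them tells which is which
- carrier: low refill carrier of folded steel sheet, 88 x 206 mm (254 mm with its wire end handles), 36 mm high, 1 kg, loose on the worktop; origin at the centre of its underside, y along its long side. Its top has two round 62 mm holes, 98 mm apart along y; a shaker put down through a hole stands on the carrier's floor and rises 56 mm above the carrier's top
- pocket_1 (a point): centre of the carrier's floor under one of its holes (at +49 mm along the carrier's y), 6 mm above the worktop; a seated shaker has the centre of its underside here
- pocket_2 (a point): the same for the other hole (at -49 mm along the carrier's y)
- timer: white wind-up kitchen timer, 66 mm diameter, 48 mm high; bystander, origin at the centre of its underside
- garlic: head of garlic, 60 mm; bystander, origin at the centre of its underside

How it is judged:
By the outcome, as a careful person would: the job done as asked, in the order asked, and still so for the second after the job is handed in, while the arm keeps its last pose, push and grip.
It also fails if it takes over 72 s, if anything falls off the work surface, if the arm or the gripper's body presses on something with over 40 N, if the wrist force passes 120 N, or if a joint passes its speed limit or range.

## Robot

A 6-joint arm with a two-finger parallel gripper is mounted at the origin on a cart in front of the work surface, level with it; the furniture and walls round the work are solid. World frame = base frame: x ahead of the robot, y to its left, z up, the work surface at z = 0. Lengths are in m, angles in rad, forces in N, time in s.
With the tool pointing down it reaches from about 0.35 to 0.8 m from the base axis. Payload 7.3 kg.
Tool frame: the origin (TCP) lies between the finger pads; the fingertips stand ctrl.tip_reach ahead of it and the grasp point (between the pads) is the TCP (ctrl.tip_reach is the distance from the TCP to the fingertips, in m); z points along the fingers, y is the line along which they close (so a half turn about z gives the same grasp; the last joint's range is limited). The gripper opens to 85 mm and grips with 20 to 120 N. Pads are 22 mm wide; open, the fingers measure 114 mm over their backs; the gripper's body (76 mm by 85 mm) begins 54 mm behind the grasp point. The pads swing forward as they close: fully open they stand 13 mm farther back than shut.
Start: joints at [1.079, 0.342, 1.524, -0, 1.275, -0.146], TCP at [0.178, 0.494, 0.25] pointing down, gripper open.
Joint ranges: [-2.53, 2.53], [-0.77, 2.02], [0.04, 2.7], [-1, 4.14], [0.28, 2.66], [-3.11, 3.11]. Speed limits (rad/s): [2.57, 2.57, 3.14, 3.14, 3.14, 3.14].

## Interface

Orientations are given as a unit quaternion [x, y, z, w].
In Python, from workcell import ctrl gives the robot as it stands. The module is installed in compiled form; this text tells all that it offers.
- The arm moves only by the tool move_arm, never from a script. Its arguments are lists of equal length, an entry for each row: "claw": the opening, from -1 (shut) to 1 (fully open), so that 0 is half open; "travel": the shift along the tool's x, y, z in m, a list of three; "turn": the turn about the tool's z in degrees. A call has 1 to 10 rows; each row shifts and turns the commanded pose from where the row before left it, along the tool's axes as they then stand; what a row does not reach is not made up. A row lasts 1/8 s, in which the tool goes at most 62.5 mm and 10.7 degrees, less where a joint would pass 70% of its speed; a pose out of reach is approached as far as the arm can. A call is refused whole if a number of a shift passes 0.0625 or a number of a turn 10.7, either way. A call with a gripper value outside its range is refused whole. The fingers move at their own pace and stop on an object; "squeeze" is the grip in N (left out, the last holds). Time passes only in rows, so rows that do not move let the fingers close. It gives the time, the measured TCP pose, the force, the opening and the grip force at its end, in the units of the state.
- ctrl.read_state(): the state, without advancing time (a new reading comes with each control period).
- ctrl.camera(name): name is "scene" or "top"; returns the picture (400x640x3 uint8, blue, green, red); there is no depth.
- ctrl.calibration(name): a dict with "fx", "fy", "cx", "cy" (pixels), "D" ([k1, k2, p1, p2, k3] as OpenCV has them; the pictures are not rectified), "T" (4x4, takes a point from camera to world coordinates). Camera axes: x right, y down, z forward; pixel columns grow to the right and rows downward; lengths in m; the calibration is good to about 2 mm. A picture is of the moment at which its call begins. calibration takes no time and is no camera call.
- ctrl.sign_off(): hands the job in; it is judged then, once.
The state is a dict: "time": time; "qpos": joint angles; "qvel": joint speeds; "effort": joint torques, N m; "ee_pos": TCP position; "tool_rot": TCP orientation; "ft_force": force on the tool from outside, world axes, zero at the start; "wrist_torque": the same for the moment, N m; "gripper_width": finger opening in m; "finger_force": force on a finger pad.
Only numpy, scipy, OpenCV 4.12 (cv2) and the standard library are available. Lean on these libraries where they do the work, as an engineer would, in place of code of your own. Each camera call takes 0.05 s, during which the arm holds its last target. There are 200 camera calls.

## Working session

There is one attempt and no reset: what is moved stays moved. The work goes in short steps, Python scripts to look and compute and a tool call to move; the robot and the scene stay as the last step left them, time stands still between calls to the robot, and variables do not carry over. Pictures are saved under pics/ and viewed, at most 10 in all, crops included, and the job is handed in when it is done.

Besides the shell and the picture viewer there is one more tool, called after "Call:" as name(argument=value, ...), one argument or row to a line, values as JSON. move_arm: Moves the arm, as the interface text tells. Its arguments: {"type":"object","properties":{"claw":{"type":"array","items":{"type":"number"}},"travel":{"type":"array","items":{"type":"array","items":{"type":"number"}}},"turn":{"type":"array","items":{"type":"number"}},"squeeze":{"type":"number"}},"required":["claw","travel","turn"]}

```bash
mkdir -p pics; python3 - <<'E'
from workcell import ctrl
import cv2
for n in("scene","top"):
    im=ctrl.camera(n); cv2.imwrite(f"pics/{n}0.png",im)
    c=ctrl.calibration(n); print(n,c)
s=ctrl.read_state(); print(s, ctrl.tip_reach)
E
```

```text
scene {'fx': 427.2459816544389, 'fy': 427.2459816544389, 'cx': 317.7072448977784, 'cy': 198.22821279578397, 'D': array([-0.11898171,  0.        ,  0.        ,  0.        ,  0.        ]), 'T': array([[ 0.80659746, -0.45142341,  0.38159853,  0.01475246],
       [-0.59101885, -0.60514162,  0.53338574, -0.61424358],
       [-0.00986166, -0.6557595 , -0.75490544,  1.11474727],
       [ 0.        ,  0.        ,  0.        ,  1.        ]])}
top {'fx': 465.07694341363396, 'fy': 465.07694341363396, 'cx': 318.8321590285693, 'cy': 196.26119674704555, 'D': array([-0.12850039,  0.        ,  0.        ,  0.        ,  0.        ]), 'T': array([[-0.23943632, -0.93504908,  0.26144497,  0.22597737],
       [-0.97089307,  0.22890319, -0.07049802,  0.25758147],
       [ 0.00607352, -0.2707149 , -0.96264041,  1.25654227],
       [ 0.        ,  0.        ,  0.        ,  1.        ]])}
{'time': 0.1, 'qpos': array([ 1.07905832e+00,  3.42585916e-01,  1.52491554e+00, -5.57618996e-06,
        1.27538014e+00, -1.45980222e-01]), 'qvel': array([ 0.00074072, -0.00125202, -0.00139301,  0.00014536, -0.0003101 ,
        0.00039839]), 'effort': array([ 1.68277260e-03, -4.34444726e+01, -2.46491575e+01, -1.98876805e-04,
        4.71347594e-03,  4.19142157e-05]), 'ee_pos': array([0.17774338, 0.49365106, 0.24973235]), 'tool_rot': array([ 1.72018198e-01,  9.85093561e-01, -6.12824183e-04, -1.99499437e-04]), 'ft_force': array([ 0.21316596, -0.09186645,  0.66146147]), 'wrist_torque': array([ 0.01704641, -0.00598591, -0.01474947]), 'finger_force': 0.0, 'gripper_width': 0.0847407398786435} 0.019
```

View pics/top0.png

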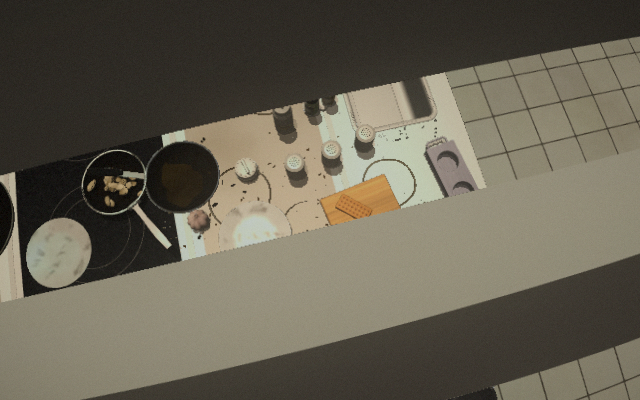

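View pics/scene0.png

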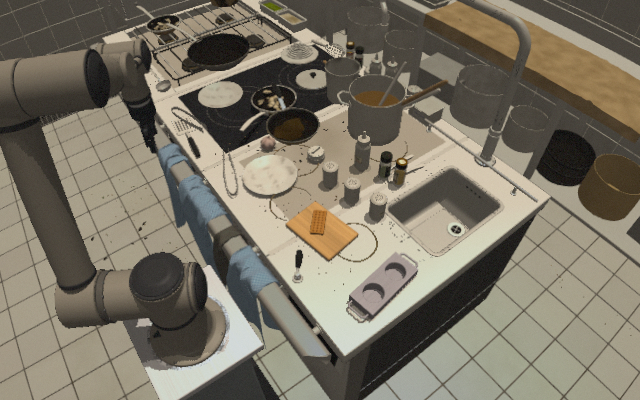

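The top view is partly hidden by an overhead shelf. In it the plate is at about (255,228), board (360,203), shakers (295,163), (331,150), (365,134), carrier (452,170), timer (247,168) and garlic (199,220). The scene view shows all of them unobstructed. I'll enlarge both.

```bash
python3 - <<'E'
import cv2
a=cv2.imread("pics/scene0.png")[130:325,230:440]; cv2.imwrite("pics/s1.png",cv2.resize(a,None,fx=3,fy=3,interpolation=cv2.INTER_CUBIC))
a=cv2.imread("pics/top0.png")[80:260,180:500]; cv2.imwrite("pics/t1.png",cv2.resize(a,None,fx=2.5,fy=2.5,interpolation=cv2.INTER_CUBIC))
E
```

```text
(no output)
```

View pics/s1.png

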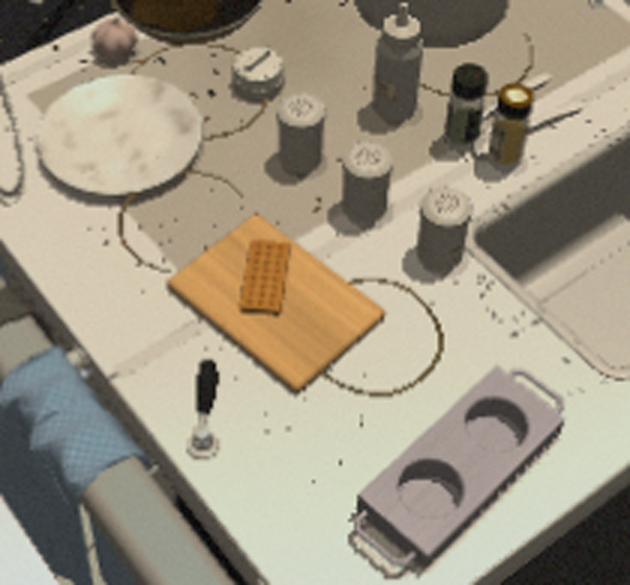

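View pics/t1.png

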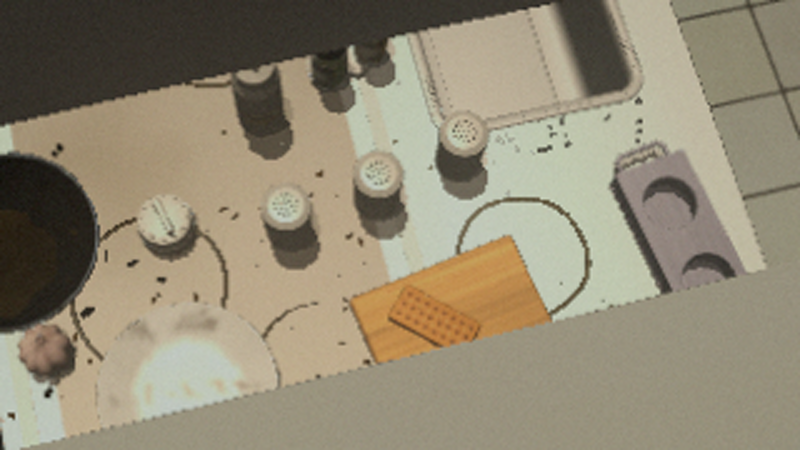

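The crops show the shaker tops, the crispbread corners, the carrier holes (497,423) and (432,488) in the scene crop, and the plate. Next I'll convert these to world coordinates.

```bash
cat > h.py <<'E'
import numpy as np, cv2
from workcell import ctrl
def ray(n,uv,z):
    c=ctrl.calibration(n);K=np.array([[c['fx'],0,c['cx']],[0,c['fy'],c['cy']],[0,0,1]])
    p=cv2.undistortPoints(np.array([[uv]],float),K,c['D'])[0,0]
    T=c['T'];d=T[:3,:3]@[p[0],p[1],1];o=T[:3,3]
    return (o+d*(z-o[2])/d[2])[:2]
def S(u,v,z): return ray("scene",((u+.5)/3-.5+230,(v+.5)/3-.5+130),z)
def P(u,v,z): return ray("top",((u+.5)/2.5-.5+180,(v+.5)/2.5-.5+80),z)
def proj(n,p):
    c=ctrl.calibration(n);K=np.array([[c['fx'],0,c['cx']],[0,c['fy'],c['cy']],[0,0,1]])
    Ti=np.linalg.inv(c['T']);r=cv2.Rodrigues(Ti[:3,:3])[0]
    return cv2.projectPoints(np.array(p,float).reshape(-1,1,3),r,Ti[:3,3],K,c['D'])[0][:,0]
def tool(target):
    s=ctrl.read_state();from scipy.spatial.transform import Rotation as R
    M=R.from_quat(s['tool_rot']).as_matrix()
    return M.T@(np.array(target)-s['ee_pos'])
E
python3 - <<'E'
from h import *
np.set_printoptions(precision=4,suppress=True)
for a,b in (((302,110),(288,207)),((367,159),(379,174)),((446,206),(464,132))): print("shaker",S(*a,.086),P(*b,.086))
for L,F,z,pts in (("crisp",S,.023,[(251,240),(291,241),(279,314),(241,306)]),("crispT",P,.023,[(405,286),(480,325),(470,349),(388,317)]),("board",S,.014,[(257,213),(384,313),(300,388),(168,283)]),("plate",S,.02,[(37,135),(202,135),(119,76),(119,195)]),("holes",S,.036,[(497,423),(432,488)]),("holesT",P,.036,[(670,202)]),("car",S,.036,[(500,367),(563,408),(428,557),(358,497)]),("timer",S,.048,[(258,65)]),("timerT",P,.048,[(166,220)]),("garlic",S,.03,[(113,42)])):
    w=np.array([F(*p,z) for p in pts]); print(L,w.round(3).tolist(),"mean",w.mean(0))
    if len(pts)==4: print([ (round(float(np.hypot(*d)),3),round(float(np.degrees(np.arctan2(d[1],d[0]))),1)) for d in np.roll(w,-1,0)-w])
E
```

```text
shaker [0.6545 0.2031] [0.65   0.2115]
shaker [0.6654 0.0999] [0.6636 0.1077]
shaker [ 0.6896 -0.0034] [0.6894 0.0052]
crisp [[0.525, 0.125], [0.56, 0.098], [0.49, 0.026], [0.464, 0.058]] mean [0.5098 0.0769]
[(0.044, -38.6), (0.1, -134.2), (0.042, 128.8), (0.091, 47.5)]
crispT [[0.552, 0.104], [0.489, 0.036], [0.466, 0.054], [0.522, 0.131]] mean [0.5074 0.0813]
[(0.093, -132.3), (0.029, 142.6), (0.096, 54.2), (0.04, -42.2)]
board [[0.558, 0.159], [0.584, -0.034], [0.456, -0.056], [0.422, 0.136]] mean [0.505  0.0514]
[(0.195, -82.4), (0.13, -170.4), (0.195, 99.9), (0.138, 9.7)]
plate [[0.417, 0.412], [0.575, 0.293], [0.55, 0.44], [0.445, 0.272]] mean [0.4964 0.3543]
[(0.198, -36.9), (0.149, 99.7), (0.199, -121.9), (0.143, 101.3)]
holes [[0.576, -0.215], [0.479, -0.23]] mean [ 0.5275 -0.2224]
holesT [[0.573, -0.21]] mean [ 0.5728 -0.2103]
car [[0.623, -0.168], [0.64, -0.241], [0.43, -0.282], [0.417, -0.196]] mean [ 0.5276 -0.2217]
[(0.075, -77.1), (0.214, -169.2), (0.087, 98.4), (0.208, 7.7)]
timer [[0.682, 0.327]] mean [0.6824 0.3274]
timerT [[0.681, 0.344]] mean [0.6812 0.3441]
garlic [[0.572, 0.489]] mean [0.572  0.4886]
```

Call:
move_arm(
  claw=[0.4,0.4,0.4,0.4,0.4,0.4,0.4,0.4,0.4,0.4],
  travel=[
    [-0.0452,-0.0278,0],
    [-0.0452,-0.0278,0],
    [-0.0452,-0.0278,0],
    [-0.0452,-0.0278,0],
    [-0.0452,-0.0278,0],
    [-0.0452,-0.0278,0],
    [-0.0452,-0.0278,0],
    [-0.0452,-0.0278,0.02],
    [-0.0452,-0.0278,0.03],
    [-0.0452,-0.0278,0.03],
  ],
  turn=[0,0,0,0,0,0,0,0,0,0],
  squeeze=25,
)

```text
time: 1.35
ee_pos: [0.5098, 0.0777, 0.1694]
tool_rot: [0.172, 0.985, 0.0, 0.0]
ft_force: [0.4, 0.3, -0.1]
gripper_width: 0.0599
finger_force: 0.0
```

Call:
move_arm(
  claw=[0.4,0.4,0.4,0.4,0.4,0.4,0.4,0.4],
  travel=[
    [0,0,0],
    [0,0,0],
    [0,0,0],
    [0,0,0.02],
    [0,0,0.02],
    [0,0,0.02],
    [0,0,0],
    [0,0,0],
  ],
  turn=[-10,-10,-10,-10,-10,-10,-8,0],
)

```text
time: 2.35
ee_pos: [0.5087, 0.0792, 0.1099]
tool_rot: [-0.408, 0.913, 0.0, -0.0]
ft_force: [0.3, 0.1, 0.2]
gripper_width: 0.0601
finger_force: 0.0
```

```bash
python3 - <<'E'
from h import *
np.set_printoptions(precision=4,suppress=True)
im=ctrl.camera("scene"); s=ctrl.read_state()
cv2.imwrite("pics/scene2.png",im)
t=ctrl.camera("top"); cv2.imwrite("pics/top2.png",t)
a=cv2.resize(im[130:325,230:440],None,fx=2.4,fy=2.4,interpolation=cv2.INTER_CUBIC)
b=cv2.resize(t[100:240,260:420],None,fx=1.85,fy=1.85,interpolation=cv2.INTER_CUBIC)
c=np.zeros((468,800,3),np.uint8);c[:a.shape[0],:a.shape[1]]=a;c[:b.shape[0],504:504+b.shape[1]]=b[:,:296]
cv2.imwrite("pics/c2.png",c)
print(s['ee_pos'],s['tool_rot'],s['gripper_width'],s['ft_force'],s['time'],tool([.509,.079,.06]))
E
```

```text
[0.5089 0.0792 0.1101] [-0.4069  0.9135  0.0001 -0.0001] 0.0598704337872181 [-0.3125  0.5813  0.8406] 2.4 [ 0.0002 -0.0001  0.0504]
```

View pics/c2.png

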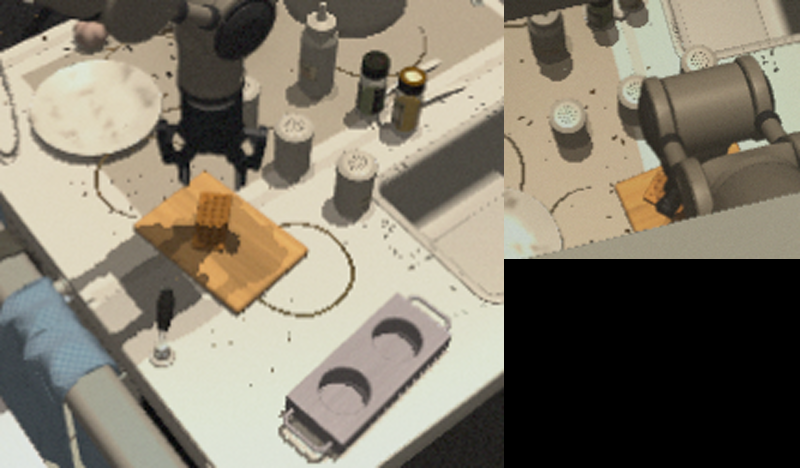

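The gripper is above the crispbread, with the fingertips at about (172,168) and (243,184) in the crop and the crispbread below at (212,222). I'll check the alignment numerically.

```bash
python3 - <<'E'
from h import *
u=np.array([np.cos(np.radians(138)),np.sin(np.radians(138))])
e=np.array([.509,.0792])
for z in(.091,.1): print(z,[((proj("scene",[*(e+s*.036*u),z])[0]-[230,130])*2.4).round(1).tolist() for s in(-1,0,1)])
print(((proj("scene",[[.509,.079,.023]])[0]-[230,130])*2.4))
print(S(400,115,0),S(467,145,0))
E
```

```text
0.091 [[237.3, 187.7], [209.7, 185.8], [182.1, 183.8]]
0.1 [[237.4, 183.3], [209.6, 181.3], [181.9, 179.3]]
[210.27883598 218.0928483 ]
[0.79923464 0.19260284] [0.831048   0.10544786]
```

Call:
move_arm(
  claw=[0.4,0.4,0.4,0.4,0.4],
  travel=[
    [0,0,0.03],
    [0,0,0.03],
    [0,0,0.01],
    [0,0,0.003],
    [0,0,0],
  ],
  turn=[0,0,0,0,0],
)

```text
time: 3.08
ee_pos: [0.5095, 0.0792, 0.038]
tool_rot: [-0.408, 0.913, -0.0, 0.001]
ft_force: [-0.3, -0.1, -0.2]
gripper_width: 0.0594
finger_force: 0.0
```

Call:
move_arm(
  claw=[-0.5,-0.5,-0.5,-0.5,-0.5],
  travel=[
    [0,0,0],
    [0,0,0],
    [0,0,0],
    [0,0,0],
    [0,0,0],
  ],
  turn=[0,0,0,0,0],
)

```text
time: 3.7
ee_pos: [0.5096, 0.0792, 0.0385]
tool_rot: [-0.408, 0.913, -0.0, 0.001]
ft_force: [-0.4, 0.1, 5.6]
gripper_width: 0.0423
finger_force: 24.9
```

Call:
move_arm(
  claw=[-0.5,-0.5,-0.5],
  travel=[
    [0,0,-0.03],
    [0,0,-0.04],
    [0,0,0],
  ],
  turn=[0,0,0],
)

```text
time: 4.08
ee_pos: [0.511, 0.0793, 0.1105]
tool_rot: [-0.408, 0.913, -0.001, 0.003]
ft_force: [0.4, -0.7, -1.1]
gripper_width: 0.0422
finger_force: 25.4
```

```bash
python3 - <<'E'
from h import *
from scipy.optimize import least_squares
t=np.linspace(0,2*np.pi,200)
def ext(p,n,z,r,o,k):
    q=(proj(n,np.c_[p[0]+r*np.cos(t),p[1]+r*np.sin(t),0*t+z])-o+.5)*k-.5
    return np.array([q[:,0].min(),q[:,0].max(),q[:,1].min(),q[:,1].max()])
f=lambda p:ext(p,"scene",.02,.0995,[230,130],3)-[37,202,76,195]
r=least_squares(f,[.496,.354]);print("plateS",r.x,r.fun)
# top: left 96, right 282 (crop 2.5), top 300
g=lambda p:(ext(p,"top",.02,.0995,[180,80],2.5)-[96,281,301,0])[:3]
r=least_squares(g,[.496,.354]);print("plateT",r.x,r.fun)
s=ctrl.read_state();print(s['ee_pos'],s['ft_force'],s['gripper_width'])
E
```

```text
plateS [0.49780751 0.35554144] [-0.74795699  0.7412282  -0.41580545  0.2668969 ]
plateT [0.49554401 0.3612036 ] [ 0.90930909 -0.89693605  0.03720689]
[0.51099482 0.07926917 0.11049682] [ 0.42720998 -0.68172744 -1.08734591] 0.042153091454124395
```

Call:
move_arm(
  claw=[-0.5,-0.5,-0.5,-0.5,-0.5,-0.5,-0.5,-0.5,-0.5],
  travel=[
    [-0.0331,0.0328,0],
    [-0.0331,0.0328,0],
    [-0.0331,0.0328,0],
    [-0.0331,0.0328,0],
    [-0.0331,0.0328,0],
    [-0.0331,0.0328,0],
    [0,0,0.03],
    [0,0,0.025],
    [0,0,0],
  ],
  turn=[0,0,0,0,0,0,0,0,0],
)

```text
time: 5.2
ee_pos: [0.4929, 0.3576, 0.0497]
tool_rot: [-0.408, 0.913, -0.0, -0.003]
ft_force: [-0.1, -0.1, 0.8]
gripper_width: 0.042
finger_force: 25.5
```

```bash
python3 - <<'E'
from h import *
im=ctrl.camera("scene"); s=ctrl.read_state();print(s['ee_pos'],s['ft_force'],tool([.497,.358,.037]))
cv2.imwrite("pics/p1.png",cv2.resize(im[130:230,230:340],None,fx=5,fy=5,interpolation=cv2.INTER_CUBIC))
E
```

```text
[0.49402951 0.35807869 0.05131184] [-0.20526628 -1.02841104  0.47195944] [-0.00195514 -0.00227858  0.01430539]
```

View pics/p1.png

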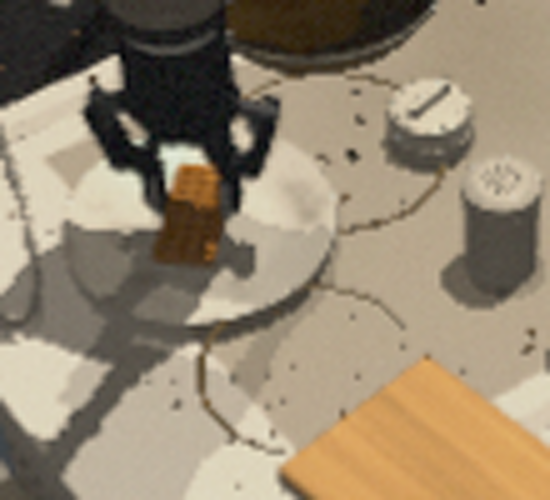

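The crispbread is held over the plate at about (188,215) in the crop. Once lowered it would sit about 5 mm left of the plate's middle (200,228), so I'll nudge it right and lower it.

Call:
move_arm(
  claw=[-0.5,-0.5,-0.5,-0.5],
  travel=[
    [0,-0.0045,0.006],
    [0,0,0.004],
    [0,0,0.002],
    [0,0,0],
  ],
  turn=[0,0,0,0],
)

```text
time: 5.75
ee_pos: [0.4981, 0.3554, 0.0404]
tool_rot: [-0.408, 0.913, 0.0, 0.0]
ft_force: [0.5, -0.8, 0.5]
gripper_width: 0.0425
finger_force: 25.5
```

Call:
move_arm(
  claw=[-0.5,-0.5,-0.5,-0.5],
  travel=[
    [0,0,0.0015],
    [0,0,0.0015],
    [0,0,0],
    [0,0,0],
  ],
  turn=[0,0,0,0],
)

```text
time: 6.25
ee_pos: [0.4981, 0.3555, 0.0373]
tool_rot: [-0.408, 0.913, 0.0, 0.0]
ft_force: [-0.4, 0.5, -0.9]
gripper_width: 0.0423
finger_force: 25.5
```

Call:
move_arm(
  claw=[-0.5,-0.5,0.1,0.2,0.2,0.4,0.4,0.4],
  travel=[
    [0,0,0.001],
    [0,0,0],
    [0,0,0],
    [0,0,0],
    [0,0,-0.01],
    [0,0,-0.04],
    [0,0,-0.05],
    [0,0,0],
  ],
  turn=[0,0,0,0,0,0,0,0],
)

```text
time: 7.25
ee_pos: [0.5003, 0.3567, 0.1416]
tool_rot: [-0.408, 0.913, 0.0, 0.005]
ft_force: [0.6, -0.3, -0.5]
gripper_width: 0.0597
finger_force: 0.0
```

```bash
python3 - <<'E'
from h import *
np.set_printoptions(precision=4,suppress=True)
s=ctrl.read_state();print(s['ee_pos'],s['qpos'],tool([.652,.207,.16]))
E
```

```text
[0.5003 0.3567 0.1416] [ 0.4947  0.5965  1.42    0.0001  1.1153 -1.9173] [ 0.0103 -0.213  -0.0178]
```

Call:
move_arm(
  claw=[1,1,1,1,1,1],
  travel=[
    [0.0025,-0.0533,-0.0178],
    [0.0025,-0.0533,0],
    [0.0025,-0.0533,0],
    [0.0025,-0.0533,0],
    [0,0,0.01],
    [0,0,0],
  ],
  turn=[0,0,0,0,0,0],
)

```text
time: 8.0
ee_pos: [0.6491, 0.2057, 0.1423]
tool_rot: [-0.408, 0.913, 0.001, -0.002]
ft_force: [-1.3, 0.3, -0.3]
gripper_width: 0.0857
finger_force: 0.0
```

```bash
python3 - <<'E'
from h import *
np.set_printoptions(precision=4,suppress=True)
im=ctrl.camera("scene"); t=ctrl.camera("top"); s=ctrl.read_state();print(s['ee_pos'],s['gripper_width'],s['ft_force'],tool([.652,.207,.06]))
a=cv2.resize(im[130:230,230:370],None,fx=3.5,fy=3.5,interpolation=cv2.INTER_CUBIC)
b=cv2.resize(t[100:260,210:380],None,fx=1.8,fy=1.8,interpolation=cv2.INTER_CUBIC)
c=np.zeros((360,800,3),np.uint8);c[:350,:490]=a;c[:288,492:492+306]=b
cv2.imwrite("pics/c3.png",c)
k=lambda p:((proj("scene",[p])[0]-[230,130])*3.5).round(1)
print(k([*s['ee_pos'][:2],s['ee_pos'][2]-.01]),k([.652,.207,.086]))
E
```

```text
[0.6493 0.2069 0.1438] 0.08476625372138596 [-0.375   0.336   0.6018] [-0.002  -0.0021  0.0838]
[345.   91.5] [346.7 126. ]
```

View pics/c3.png

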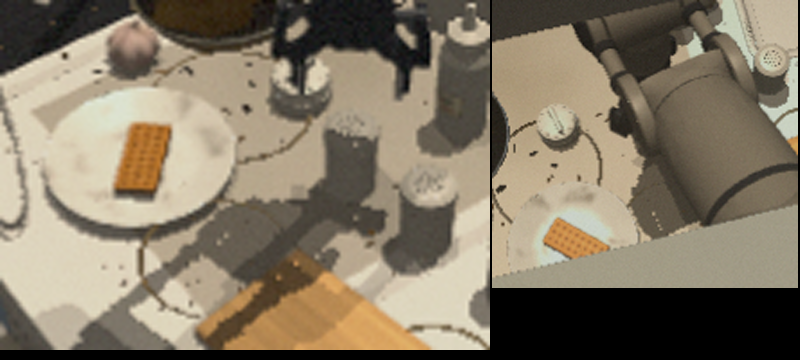

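The crispbread lies flat in the middle of the plate at (143,157), and the gripper is centred above the first shaker at (350,126). Descending.

Call:
move_arm(
  claw=[1,1,1,1,-0.5,-0.5,-0.5,-0.5,-0.5],
  travel=[
    [-0.002,-0.003,0.02],
    [0,0,0.03],
    [0,0,0.032],
    [0,0,0],
    [0,0,0],
    [0,0,0],
    [0,0,0],
    [0,0,0],
    [0,0,0],
  ],
  turn=[0,0,0,0,0,0,0,0,0],
  squeeze=50,
)

```text
time: 9.22
ee_pos: [0.6545, 0.2061, 0.0641]
tool_rot: [-0.408, 0.913, 0.0, 0.002]
ft_force: [-2.4, 3.5, 5.6]
gripper_width: 0.0542
finger_force: 53.8
```

Call:
move_arm(
  claw=[-0.5,-0.5,-0.5,-0.5,-0.5,-0.5,-0.5],
  travel=[
    [0,0,-0.01],
    [0,0,-0.03],
    [0,0,-0.05],
    [0,0,-0.05],
    [0,0,0],
    [0,0,0],
    [0,0,0],
  ],
  turn=[0,0,0,0,0,0,0],
)

```text
time: 10.1
ee_pos: [0.6527, 0.205, 0.1991]
tool_rot: [-0.408, 0.913, 0.001, -0.003]
ft_force: [0.0, -0.5, -6.3]
gripper_width: 0.0536
finger_force: 54.6
```

Call:
move_arm(
  claw=[-0.5],
  travel=[
    [0,0,0],
  ],
  turn=[0],
)

```text
time: 10.22
ee_pos: [0.6532, 0.2051, 0.2001]
tool_rot: [-0.408, 0.913, 0.0, -0.002]
ft_force: [0.2, -0.2, -6.1]
gripper_width: 0.0541
finger_force: 54.6
```

```bash
python3 - <<'E'
from h import *
F=[]
for i in range(6): ctrl.camera("top"); F.append(ctrl.read_state()['ft_force'])
F=np.array(F);print(F[:,2],F.mean(0)); s=ctrl.read_state();print(s['ee_pos'],s['wrist_torque'])
E
```

```text
[-5.60400807 -5.04801695 -5.7955481  -6.16645152 -5.53337003 -5.58047674] [ 0.41619733 -0.38068631 -5.6213119 ]
[0.65383765 0.20532562 0.20194871] [-0.0193129   0.01608688  0.01081068]
```

About 5.65 N, or 0.57 kg, so this one is the heaviest. I'll set it back down on its spot.

Call:
move_arm(
  claw=[-0.5,-0.5,-0.5,-0.5,-0.5,-0.5],
  travel=[
    [0,0,0.05],
    [0,0,0.05],
    [0,0,0.027],
    [0,0,0.007],
    [0,0,0.001],
    [0,0,0],
  ],
  turn=[0,0,0,0,0,0],
)

```text
time: 11.28
ee_pos: [0.6549, 0.2055, 0.069]
tool_rot: [-0.408, 0.913, -0.0, 0.002]
ft_force: [0.5, 0.3, -5.0]
gripper_width: 0.0544
finger_force: 54.4
```

Call:
move_arm(
  claw=[-0.5,-0.5,-0.5,-0.5],
  travel=[
    [0,0,0.0025],
    [0,0,0.0015],
    [0,0,0.001],
    [0,0,0],
  ],
  turn=[0,0,0,0],
)

```text
time: 11.78
ee_pos: [0.6542, 0.2054, 0.0641]
tool_rot: [-0.408, 0.913, -0.0, 0.001]
ft_force: [-3.0, -1.2, 5.4]
gripper_width: 0.0543
finger_force: 55.5
```

Call:
move_arm(
  claw=[0.5,1,1,1,1,1,1,1,1],
  travel=[
    [0,0,0],
    [0,0,0],
    [0,0,0],
    [0,0,-0.03],
    [0,0,-0.055],
    [0.0343,-0.0378,0],
    [0.0343,-0.0378,0],
    [0,0,0],
    [0,0,0],
  ],
  turn=[0,0,0,0,0,0,0,0,0],
)

```text
time: 12.9
ee_pos: [0.6644, 0.1041, 0.147]
tool_rot: [-0.408, 0.913, 0.0, 0.0]
ft_force: [-0.2, -0.4, 0.0]
gripper_width: 0.0854
finger_force: 0.0
```

```bash
python3 - <<'E'
from h import *
np.set_printoptions(precision=4,suppress=True)
s=ctrl.read_state();print(s['ee_pos'],s['gripper_width'],tool([.665,.1035,.064]))
E
```

```text
[0.6644 0.1041 0.147 ] 0.08535419072381806 [ 0.0001 -0.0008  0.083 ]
```

Call:
move_arm(
  claw=[1,1,1,1,-0.5,-0.5,-0.5,-0.5,-0.5],
  travel=[
    [0,0,0.02],
    [0,0,0.03],
    [0,0,0.032],
    [0,0,0],
    [0,0,0],
    [0,0,0],
    [0,0,0],
    [0,0,0],
    [0,0,0],
  ],
  turn=[0,0,0,0,0,0,0,0,0],
)

```text
time: 14.02
ee_pos: [0.6656, 0.1042, 0.0673]
tool_rot: [-0.408, 0.913, -0.0, 0.002]
ft_force: [0.7, 1.8, 6.4]
gripper_width: 0.0537
finger_force: 52.6
```

Call:
move_arm(
  claw=[-0.5,-0.5,-0.5,-0.5,-0.5,-0.5,-0.5],
  travel=[
    [0,0,-0.01],
    [0,0,-0.03],
    [0,0,-0.05],
    [0,0,-0.05],
    [0,0,0],
    [0,0,0],
    [0,0,0],
  ],
  turn=[0,0,0,0,0,0,0],
)

```text
time: 14.9
ee_pos: [0.6634, 0.1037, 0.2027]
tool_rot: [-0.408, 0.913, 0.001, -0.002]
ft_force: [-0.2, -0.5, -3.4]
gripper_width: 0.0539
finger_force: 53.9
```

```bash
python3 - <<'E'
from h import *
from scipy.optimize import least_squares
np.set_printoptions(precision=4,suppress=True)
F=[]
for i in range(4): im=ctrl.camera("scene"); F.append(ctrl.read_state()['ft_force'])
print(np.mean(F,0)); s=ctrl.read_state();print(s['ee_pos'],s['gripper_width'],s['time'])
# carrier model fit: top outline corners + hole centres from scene crop
cl=np.array([[.044,.103],[-.044,.103],[-.044,-.103],[.044,-.103],[0,.049],[0,-.049]])
obs=np.array([(563,408),(500,367),(358,497),(428,557),(497,423),(432,488)],float)
def f(p):
    c,t=np.cos(p[2]),np.sin(p[2]);w=cl@np.array([[c,t],[-t,c]])+p[:2]
    q=(proj("scene",np.c_[w,np.full(6,.036)])-[230,130]+.5)*3-.5
    return (q-obs).ravel()
r=least_squares(f,[.527,-.222,-1.43]);print(r.x,np.degrees(r.x[2]));print(r.fun.reshape(-1,2))
for y in(.049,-.049): print(r.x[:2]+y*np.array([-np.sin(r.x[2]),np.cos(r.x[2])]))
E
```

```text
[ 0.5593 -0.3053 -3.175 ]
[0.6641 0.1037 0.2039] 0.054043962898216176 15.1
[ 0.5273 -0.2219 -1.4104] -80.80719043219592
[[ 2.3254  7.3123]
 [-5.0741 -3.2554]
 [ 0.6902 -1.5311]
 [ 2.6511 -1.6182]
 [-0.7573 -0.0754]
 [-0.1847 -0.4884]]
[ 0.5757 -0.2141]
[ 0.4789 -0.2298]
```

About 3.2 N, or 0.32 kg, so this is a light one. Taking it to the carrier's far pocket.

Call:
move_arm(
  claw=[-0.5,-0.5,-0.5,-0.5,-0.5,-0.5,-0.5,-0.5,-0.5,-0.5],
  travel=[
    [0.042,-0.0207,0],
    [0.042,-0.0207,0],
    [0.042,-0.0207,0],
    [0.042,-0.0207,0],
    [0.042,-0.0207,0],
    [0.042,-0.0207,0],
    [0.042,-0.0207,0],
    [0,0,0.04],
    [0,0,0.04],
    [0,0,0],
  ],
  turn=[0,0,0,0,0,0,0,0,0,0],
)

```text
time: 16.35
ee_pos: [0.5744, -0.2111, 0.1218]
tool_rot: [-0.408, 0.913, 0.003, -0.002]
ft_force: [-0.1, -0.3, -3.2]
gripper_width: 0.0539
finger_force: 54.0
```

```bash
python3 - <<'E'
from h import *
np.set_printoptions(precision=4,suppress=True)
s=ctrl.read_state();print(s['ee_pos'],s['qpos'],tool([.5755,-.212,.112]))
E
```

```text
[ 0.5744 -0.2111  0.1218] [-0.4774  0.6225  1.4326  0.0001  1.0943 -2.889 ] [-0.0001 -0.0015  0.0098]
```

Call:
move_arm(
  claw=[-0.5,-0.5,-0.5],
  travel=[
    [0,-0.001,0.009],
    [0,0,0],
    [0,0,0],
  ],
  turn=[0,0,0],
)

```text
time: 16.73
ee_pos: [0.5778, -0.2127, 0.1173]
tool_rot: [-0.408, 0.913, -0.001, 0.001]
ft_force: [0.6, 1.3, -3.2]
gripper_width: 0.0535
finger_force: 54.0
```

```bash
python3 - <<'E'
from h import *
np.set_printoptions(precision=4,suppress=True)
im=np.mean([ctrl.camera("scene").astype(float) for i in range(3)],0).astype(np.uint8); s=ctrl.read_state();e=s['ee_pos'];print(e,s['ft_force'])
k=6;o=np.array([340,220])
a=cv2.resize(im[220:310,340:440],None,fx=k,fy=k,interpolation=cv2.INTER_CUBIC)
t=np.linspace(0,2*np.pi,120)
def circ(x,y,z,r,col):
    q=(proj("scene",np.c_[x+r*np.cos(t),y+r*np.sin(t),0*t+z])-o+.5)*k-.5
    cv2.polylines(a,[np.int32(q.round())],True,col,1,cv2.LINE_AA)
circ(.5757,-.2141,.036,.031,(0,255,0));circ(.4789,-.2298,.036,.031,(0,255,0))
zb=e[2]-.0665
circ(e[0],e[1],zb,.0275,(0,0,255))
circ(e[0],e[1],zb+.086,.0275,(255,0,0))
cv2.imwrite("pics/h1.png",a)
E
```

```text
[ 0.5775 -0.2127  0.1168] [ 0.8393 -0.2048 -3.7096]
```

View pics/h1.png

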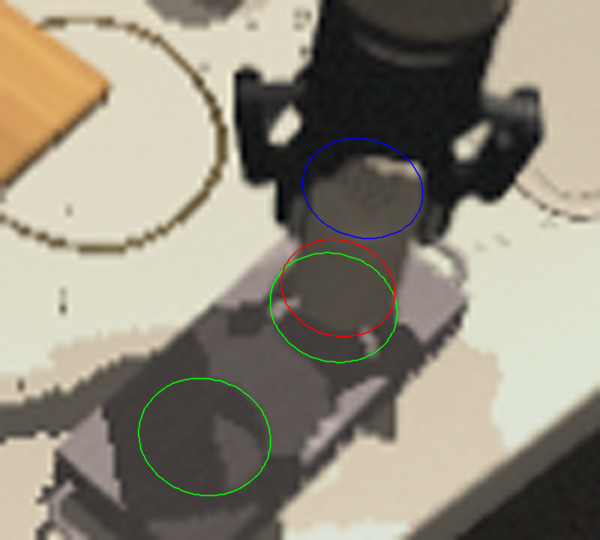

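The held shaker hovers just above the far hole, offset by a couple of mm in the image: its bottom is at about (343,288) and the hole at (333,307). I'll measure the edges numerically.

```bash
python3 - <<'E'
from h import *
np.set_printoptions(precision=4,suppress=True,linewidth=200)
im=np.mean([cv2.cvtColor(ctrl.camera("scene"),6).astype(float) for i in range(4)],0)
print("cols",list(range(384,414)))
for v in range(256,282): print(v,*(f"{int(x):3d}" for x in im[v,384:414]))
cv2.imwrite("pics/gray.png",im)
E
```

```text
cols [384, 385, 386, 387, 388, 389, 390, 391, 392, 393, 394, 395, 396, 397, 398, 399, 400, 401, 402, 403, 404, 405, 406, 407, 408, 409, 410, 411, 412, 413]
256 214 163  26  32  57  65  52  68  76  79  82  78  81  80  79  80  79  80  79  80  80  81  79  79  79  70  45  54  64  46
257 217 193  78  57  63  65  49  67  74  76  79  80  82  82  82  83  82  82  83  82  79  81  78  80  76  56  38  57  59  37
258 218 215 182 143  68  65  49  69  73  74  77  79  80  82  85  86  85  87  85  82  82  81  80  78  73  54  44  61  54  27
259 219 217 208 162  91  73  58  71  75  75  76  78  78  81  85  88  92  89  89  83  82  78  76  75  81  68  51  65  67  84
260 218 210 181 163 144 113  66  71  71  74  75  76  78  80  79  82  81  80  80  79  76  77  75  74 120 110  57  69  95 149
261 203 183 167 170 160 111  70  69  72  72  73  75  75  77  77  78  77  75  76  75  77  74  75  79 136 167 158 162 151 123
262 176 168 165 157 157  91  71  73  73  73  72  74  72  75  74  76  77  76  75  76  77  73  73  91 140 169 198 215 213 189
263 165 153 151 144 132  75  71  72  74  74  73  76  77  76  74  76  77  75 
[... 1697 characters left out ...]
63  61  62  63  63  64  63  63  67 113 107  63  64  63  63  64  64  65  78  68  63  77
278  87  87  88  87  82  72  63  61  64  63  63  61  63  64  64  61  61 116 108  63  63  63  63  63  64  63  62  71  78 153
279  88  89  88  87  88  87  80  63  61  61  64  64  65  63  62  62  62  87  86  64  64  62  66  64  64  63  64 129 112 184
280  87  88  87  89  86  87  86  77  64  63  63  65  63  62  61  63  64  62  63  64  65  66  64  62  63  63  80 151 193 200
281  88  87  86  86  85  86  86  84  77  64  63  62  62  64  63  63  64  64  65  66  65  63  65  62  74  80 152 193 200 200[ WARN:0@2.368] global loadsave.cpp:1063 imwrite_ Unsupported depth image for selected encoder is fallbacked to CV_8U.
```

```bash
cat >> h.py <<'E'
from scipy.ndimage import map_coordinates
from scipy.optimize import least_squares
def holefit(img,x,y,z=.036,r0=.031):
    t=np.linspace(0,2*np.pi,72,endpoint=False);rs=np.linspace(.024,.038,57);W=[]
    for a in t:
        q=proj("scene",np.c_[x+rs*np.cos(a),y+rs*np.sin(a),0*rs+z])
        p=map_coordinates(img,[q[:,1],q[:,0]],order=1);g=np.gradient(np.convolve(p,np.ones(5)/5,'same'))[4:-4]
        i=g.argmax()
        if g[i]>1.2: W.append((x+rs[i+4]*np.cos(a),y+rs[i+4]*np.sin(a)))
    W=np.array(W)
    f=lambda p:np.hypot(*(W-p[:2]).T)-r0
    r=least_squares(f,[x,y],loss='soft_l1',f_scale=.0005);return r.x,len(W),np.median(abs(f(r.x)))
def shfit(obs,zb,x0,n="scene"):
    # obs: list of ('L'/'R',row,col) or ('B',row)
    t=np.linspace(0,2*np.pi,360)
    def f(p):
        b=np.c_[p[0]+.0275*np.cos(t),p[1]+.0275*np.sin(t)]
        Q=np.r_[proj(n,np.c_[b,0*t+zb]),proj(n,np.c_[b,0*t+zb+.086])].astype(np.float32)
        h=cv2.convexHull(Q)[:,0];h=np.r_[h,h[:1]];out=[]
        for o in obs:
            if o[0]=='B': out.append(h[:,1].max()-o[1]);continue
            xs=[h[i,0]+(o[1]-h[i,1])/(h[i+1,1]-h[i,1])*(h[i+1,0]-h[i,0]) for i in range(len(h)-1) if (h[i,1]-o[1])*(h[i+1,1]-o[1])<0]
            out.append((min(xs) if o[0]=='L' else max(xs))-o[2])
        return np.array(out)
    r=least_squares(f,x0,diff_step=1e-3);return r.x,r.fun
E
python3 - <<'E'
from h import *
np.set_printoptions(precision=4,suppress=True)
g=cv2.imread("pics/scene0.png",0).astype(float)
h=[holefit(g,*c) for c in((.5757,-.2141),(.4789,-.2298))];print(h);d=h[0][0]-h[1][0];print(np.hypot(*d),np.degrees(np.arctan2(d[1],d[0])))
obs=[('R',262,406.9),('R',268,405.5),('R',270,404.9),('L',266,388.4),('L',268,388.4),('L',272,390.5),('B',274.5)]
for zb in(.049,.0505,.052): print(zb,*shfit(obs,zb,[.5775,-.2127]))
E
```

```text
[(array([ 0.5744, -0.215 ]), 49, np.float64(0.00038965620749352795)), (array([ 0.4782, -0.229 ]), 47, np.float64(0.0005005302888305002))]
0.09721356824161986 8.260847723290759
0.049 [ 0.5832 -0.2098] [ 0.7367  0.4408  0.3174 -1.2175 -0.7098  0.4204 -0.3765]
0.0505 [ 0.5824 -0.2104] [ 0.7438  0.4478  0.321  -1.2303 -0.7174  0.4247 -0.3834]
0.052 [ 0.5817 -0.2109] [ 0.7496  0.4536  0.3232 -1.2436 -0.7253  0.4297 -0.3917]
```

```bash
python3 - <<'E'
from h import *
np.set_printoptions(precision=4,suppress=True,linewidth=200)
g=cv2.imread("pics/scene0.png",0)
q=proj("scene",[[.6655,.104,0],[.6655,.104,.086]]);print(q)
u,v=q[0].round().astype(int)
print("cols from",u-14)
for r in range(v-12,v+13): print(r,*(f"{x:3d}" for x in g[r,u-14:u+15]))
E
```

```text
[[349.9948 198.9831]
 [351.2188 181.921 ]]
cols from 336
187 135 139 154 162 161 161 161 158 116  77  87 135 150 161 169 170 168 163 172 168 165 152 146  89 129 156 161 159 159
188 143 155 159 159 160 160 163 159 103  69  73  74 107 144 146 153 156 157 151 146 145 106  74  72 133 157 163 160 164
189 158 159 160 157 161 160 158 158 107  70  67  75  71  69  75  95 103 106  87  72  69  71  74  83 153 161 165 170 182
190 158 157 160 159 159 161 158 159 105  70  66  75  68  71  69  69  73  72  69  68  71  67  67  89 157 173 185 199 199
191 160 160 158 161 157 161 158 160 108  73  70  67  67  67  70  71  72  71  68  70  67  69  66  88 175 198 201 201 203
192 158 158 161 158 159 157 161 161 102  70  68  69  72  68  69  74  71  70  60  66  66  71  66 104 189 202 202 201 200
193 160 160 157 159 159 160 159 160  94  67  68  71  68  70  70  71  69  71  70  69  71  70  66 139 192 202 203 201 201
194 156 159 160 158 161 159 160 158  95  67  70  70  73  71  68  72  71  71  75  71  66  64  65 159 197 201 200 201 199
195 144 155 161 159 160 159 157 158  93  66  68  68  69  72  69  72  72  71  69  71
[... 1256 characters left out ...]
 201 159 115 109 109 107 105 105 105 104  89  83 117 125 166 179 179 198 202 203 204 202 202 200 202
207 202 202 201 201 202 201 129 135 112 101 102 102 104 105 132 141 174 195 202 202 202 201 201 201 203 202 201 202 201
208 202 202 201 202 202 198 144 181 150 134 138 135 133 136 179 196 179 198 201 201 203 203 201 201 201 201 203 204 203
209 201 201 201 200 200 194 192 188 188 192 188 188 190 192 189 201 202 204 201 203 200 202 201 203 201 201 203 201 201
210 202 204 200 192 191 189 190 190 191 191 193 193 197 203 203 202 201 202 204 199 202 202 202 203 204 201 201 200 201
211 202 199 195 190 187 188 189 191 193 192 195 202 202 202 203 201 204 204 201 201 202 199 202 202 203 201 202 204 200
```

```bash
python3 - <<'E'
from h import *
np.set_printoptions(precision=4,suppress=True,linewidth=200)
x,f=shfit([('L',192,343.8),('L',195,343.7),('R',195,358.6),('R',198,358.6),('B',205.6)],0,[.6655,.104]);print(x,f)
s=ctrl.read_state();print(s['ee_pos'])
E
```

```text
[0.6667 0.1007] [-0.5424 -0.6004  0.7203  0.4329 -0.0848]
[ 0.5772 -0.2126  0.1163]
```

Call:
move_arm(
  claw=[-0.5,-0.5,-0.5],
  travel=[
    [0.005,0.0028,0.004],
    [0,0,0.005],
    [0,0,0],
  ],
  turn=[0,0,0],
)

```text
time: 17.45
ee_pos: [0.5714, -0.2143, 0.1064]
tool_rot: [-0.408, 0.913, 0.001, -0.0]
ft_force: [-0.1, 0.5, -3.4]
gripper_width: 0.0539
finger_force: 54.0
```

```bash
python3 - <<'E'
from h import *
np.set_printoptions(precision=4,suppress=True)
im=np.mean([ctrl.camera("scene").astype(float) for i in range(3)],0); s=ctrl.read_state();e=s['ee_pos'];print(e,s['ft_force'],s['time'])
g=cv2.cvtColor(im.astype(np.float32),6)
print("cols from 382")
for v in range(260,284): print(v,*(f"{int(x):3d}" for x in g[v,382:412]))
k=12;o=np.array([370,245])
a=cv2.resize(np.clip((im[245:290,370:425]*1.6),0,255).astype(np.uint8),None,fx=k,fy=k,interpolation=cv2.INTER_CUBIC)
t=np.linspace(0,2*np.pi,120)
def circ(x,y,z,r,col):
    q=(proj("scene",np.c_[x+r*np.cos(t),y+r*np.sin(t),0*t+z])-o+.5)*k-.5
    cv2.polylines(a,[np.int32(q.round())],True,col,1,cv2.LINE_AA)
circ(.5745,-.215,.036,.031,(0,255,0))
circ(e[0]+.003,e[1]-.001,e[2]-.067,.0275,(0,0,255))
cv2.imwrite("pics/h2.png",a)
E
```

```text
[ 0.5719 -0.2145  0.1071] [ 0.0444  0.1419 -3.0151] 17.6
cols from 382
260 219 211 100  26  45  66  59  56  75  78  81  80  81  80  81  81  82  81  78  78  78  81  80  80  79  73  48  48  66  52
261 220 215 167 121  74  65  51  65  71  76  79  79  81  82  84  84  84  84  84  82  81  80  78  79  77  64  43  57  62  44
262 217 202 175 154  93  66  46  68  71  73  76  78  81  83  85  83  88  88  87  84  81  80  81  75  73  56  38  60  56  33
263 202 175 167 164 145 111  67  71  71  72  76  75  77  77  80  83  86  87  87  83  79  77  74  74  82  70  46  63  93 130
264 176 164 153 152 148 121  69  68  73  72  73  73  76  77  78  78  78  77  78  79  77  77  74  73 100  97  70  88 123 144
265 154 152 145 142 128  93  69  72  73  73  72  72  75  74  76  76  77  77  77  76  74  75  72  73 113 136 134 137 143 143
266 142 143 143 132  91  70  70  71  73  75  74  74  73  75  74  73  78  76  75  75  73  74  73  78 121 143 143 143 144 143
267 143 143 138 111  65  69  71  72  73  74  75  73  75  76  74  75  75  75  75  74  75  73  73  92 126 143 144 144 142 145
268 143 142 133  84  66  67  70  71  
[... 1246 characters left out ...]
  64  65  65  69  71  70  68  63 112 141 109  63  62  63  63  65  64  75  68  72
279  87  87  87  87  88  86  78  63  61  58  63  62  63  66  63  63  61  62  97 113  85  64  64  66  64  63  62  61  65 130
280  88  87  89  88  88  87  86  80  59  61  62  61  63  65  62  62  63  62  63  63  64  62  64  65  66  63  63  65  80 153
281  88  88  88  89  87  85  86  86  78  62  64  64  64  61  63  62  65  64  64  62  63  65  64  64  62  65  74  80 151 192
282  89  85  88  88  85  84  85  84  78  63  65  63  61  61  63  63  64  63  62  63  64  64  65  63  64  63 129 118 185 201
283  87  87  87  85  87  87  86  85  87  78  64  63  62  63  64  62  63  64  68  75  78  69  63  62  66  89 156 192 199 200
```

View pics/h2.png

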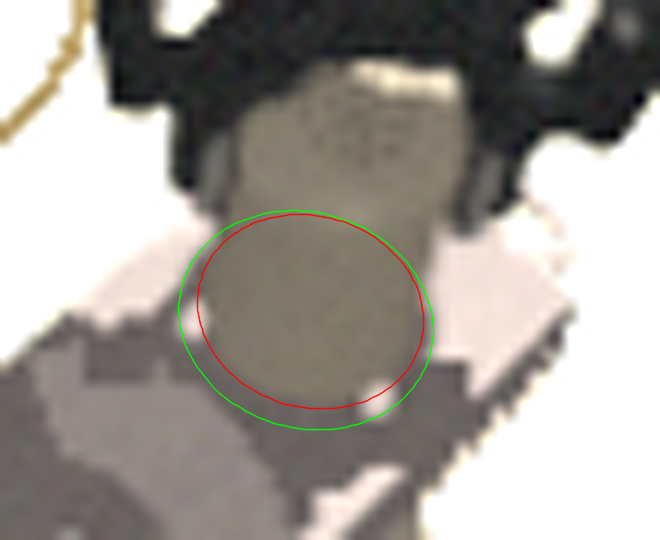

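The overlay shows the shaker bottom about 1 mm to the right of the hole's centre, inside the rim. I'll nudge it left 1 mm and lower it.

Call:
move_arm(
  claw=[-0.5,-0.5,-0.5,-0.5,-0.5],
  travel=[
    [0,0.001,0.002],
    [0,0,0.004],
    [0,0,0.004],
    [0,0,0.003],
    [0,0,0],
  ],
  turn=[0,0,0,0,0],
)

```text
time: 18.23
ee_pos: [0.5709, -0.2137, 0.0937]
tool_rot: [-0.408, 0.913, 0.0, -0.0]
ft_force: [0.5, 0.2, -3.3]
gripper_width: 0.0542
finger_force: 54.0
```

It went into the hole without contact. Continuing down.

Call:
move_arm(
  claw=[-0.5,-0.5,-0.5,-0.5,-0.5],
  travel=[
    [0,0,0.008],
    [0,0,0.007],
    [0,0,0.003],
    [0,0,0.001],
    [0,0,0],
  ],
  turn=[0,0,0,0,0],
)

```text
time: 18.85
ee_pos: [0.5711, -0.2138, 0.0751]
tool_rot: [-0.408, 0.913, -0.0, 0.0]
ft_force: [-0.1, 0.1, -3.6]
gripper_width: 0.0541
finger_force: 54.0
```

Call:
move_arm(
  claw=[-0.5,-0.5,-0.5,-0.5],
  travel=[
    [0,0,0.001],
    [0,0,0.001],
    [0,0,0.001],
    [0,0,0],
  ],
  turn=[0,0,0,0],
)

```text
time: 19.35
ee_pos: [0.5712, -0.2139, 0.0732]
tool_rot: [-0.408, 0.913, -0.0, 0.0]
ft_force: [-1.8, 1.1, 4.5]
gripper_width: 0.0541
finger_force: 55.1
```

Call:
move_arm(
  claw=[0.5,1,1,1,1,1,1,1,1,1],
  travel=[
    [0,0,0],
    [0,0,0],
    [0,0,0],
    [0,0,-0.03],
    [0,0,-0.05],
    [-0.0477,0.011,0],
    [-0.0477,0.011,0],
    [-0.0477,0.011,0],
    [-0.0477,0.011,0],
    [-0.0477,0.011,0],
  ],
  turn=[0,0,0,0,0,0,0,0,0,0],
)

```text
time: 20.6
ee_pos: [0.6897, 0.0021, 0.152]
tool_rot: [-0.408, 0.913, -0.0, 0.0]
ft_force: [0.6, 0.4, 0.1]
gripper_width: 0.0855
finger_force: 0.0
```

Call:
move_arm(
  claw=[1,1,1],
  travel=[
    [0,0,0],
    [0,0,0],
    [0,0,0],
  ],
  turn=[10,10,0],
)

```text
time: 20.98
ee_pos: [0.689, 0.0008, 0.1519]
tool_rot: [-0.244, 0.97, 0.0, -0.0]
ft_force: [1.2, 0.0, -0.5]
gripper_width: 0.0852
finger_force: 0.0
```

```bash
python3 - <<'E'
from h import *
np.set_printoptions(precision=4,suppress=True)
s=ctrl.read_state();print(s['ee_pos'],s['gripper_width'],s['time'],tool([.689,.0005,.065]))
im=np.mean([cv2.cvtColor(ctrl.camera("scene"),6).astype(float) for i in range(2)],0);cv2.imwrite("pics/scene5.png",im.astype(np.uint8))
q=proj("scene",[[.689,.0005,0]]);u,v=q[0].round().astype(int);print(u-14)
for r in range(v-8,v+10,2): print(r,*(f"{int(x):3d}" for x in im[r,u-14:u+15]))
E
```

```text
[0.689  0.0008 0.1519] 0.08520619010361065 20.975 [ 0.0001 -0.0003  0.0869]
361
207 210 210 209 209 208 209 208 209 141  81  70  69  72  75  73  72  71  72  75  74  74  76  72  74  89 158 148 111  91
209 181 178 176 199 201 203 202 208 116  71  70  73  74  71  74  73  75  74  74  74  76  73  73  72 136 158 145  93  70
211 178 178 178 178 178 179 181 160  86  67  71  71  74  75  74  75  74  74  75  76  74  75  72  80 149 158 157 131  82
213 179 178 178 178 162  97  82  79  69  70  70  72  75  75  75  76  77  75  76  68  62  62  76 105 139 124 144 159 153
215 209 210 187 163  98  82  82  82  73  70  73  73  72  72  73  72  75  75  80  76  74  72  71 162 181 180 127 140 150
217 185 184 163  99  85  84  82  82  79  75  73  69  73  74  73  72  73  73  75  76  75  73 133 180 182 179 182 180 157
219  84  81  82  82  82  84  82  83  83  84  78  78  73  77  70  76  75  76  73  76 146 181 183 180 180 181 183 180 181
221  83  84  83  83  82  92  95 114 115 115  96  84  82  83  84  82  83  84 127 178 181 181 182 181 181 183 181 180 160
223  91  91 112 116 114 114 115 116 113 115 113 115  86  84  81  83 126 182 181 157 162 162 180 182 182 182 181 179 158
```

Call:
move_arm(
  claw=[1,1,1,1,-0.5,-0.5,-0.5,-0.5,-0.5],
  travel=[
    [0,0,0.025],
    [0,0,0.03],
    [0,0,0.032],
    [0,0,0],
    [0,0,0],
    [0,0,0],
    [0,0,0],
    [0,0,0],
    [0,0,0],
  ],
  turn=[0,0,0,0,0,0,0,0,0],
)

```text
time: 22.2
ee_pos: [0.6902, 0.0006, 0.0674]
tool_rot: [-0.244, 0.97, -0.001, 0.002]
ft_force: [0.3, -0.2, 6.6]
gripper_width: 0.0541
finger_force: 53.1
```

Call:
move_arm(
  claw=[-0.5,-0.5,-0.5,-0.5,-0.5,-0.5,-0.5],
  travel=[
    [0,0,-0.01],
    [0,0,-0.03],
    [0,0,-0.05],
    [0,0,-0.05],
    [0,0,0],
    [0,0,0],
    [0,0,0],
  ],
  turn=[0,0,0,0,0,0,0],
)

```text
time: 23.08
ee_pos: [0.6881, 0.0007, 0.2029]
tool_rot: [-0.244, 0.97, 0.001, -0.002]
ft_force: [-1.0, 0.8, -1.6]
gripper_width: 0.0537
finger_force: 53.0
```

```bash
python3 - <<'E'
from h import *
np.set_printoptions(precision=4,suppress=True)
F=[]
for i in range(4): im=ctrl.camera("top"); F.append(ctrl.read_state()['ft_force'])
s=ctrl.read_state();print(np.mean(F,0),s['ee_pos'],s['time'])
t=tool([.474,-.2279,s['ee_pos'][2]]);print(t,np.hypot(*t[:2])/.055)
E
```

```text
[-0.0654  0.5144 -1.478 ] [0.6887 0.0006 0.204 ] 23.275
[ 0.2972 -0.1     0.0003] 5.701936946268894
```

About 1.5 N, or 0.15 kg, so this is the other light one. Taking it to the second pocket.

Call:
move_arm(
  claw=[-0.5,-0.5,-0.5,-0.5,-0.5,-0.5,-0.5,-0.5,-0.5,-0.5],
  travel=[
    [0.0495,-0.0167,0],
    [0.0495,-0.0167,0],
    [0.0495,-0.0167,0],
    [0.0495,-0.0167,0],
    [0.0495,-0.0167,0],
    [0.0495,-0.0167,0],
    [0,0,0],
    [0,0,0.045],
    [0,0,0.04],
    [0,0,0.01],
  ],
  turn=[0,0,0,0,0,0,0,0,0,0],
)

```text
time: 24.52
ee_pos: [0.4738, -0.2266, 0.1078]
tool_rot: [-0.244, 0.97, 0.002, -0.002]
ft_force: [-0.4, -0.1, -1.6]
gripper_width: 0.0543
finger_force: 53.2
```

Call:
move_arm(
  claw=[-0.5,-0.5],
  travel=[
    [0,0,0],
    [0,0,0],
  ],
  turn=[0,0],
)

```text
time: 24.78
ee_pos: [0.4757, -0.2283, 0.1116]
tool_rot: [-0.244, 0.97, -0.001, 0.001]
ft_force: [0.8, 0.2, 0.0]
gripper_width: 0.0538
finger_force: 53.2
```

```bash
python3 - <<'E'
from h import *
np.set_printoptions(precision=4,suppress=True)
im=np.mean([ctrl.camera("scene").astype(float) for i in range(3)],0); s=ctrl.read_state();e=s['ee_pos'];print(e,s['ft_force'],s['time'],tool([.474,-.2279,.107]))
o=np.array([345,262])
g=cv2.cvtColor(im.astype(np.float32),6)
u,v=proj("scene",[[*e[:2],e[2]-.067]])[0].round().astype(int);print(u,v)
for r in range(v-8,v+18): print(r,*(f"{int(x):3d}" for x in g[r,u-15:u+16]))
k=12;o=np.array([u-27,v-25])
a=cv2.resize(np.clip((im[v-25:v+22,u-27:u+28]*1.6),0,255).astype(np.uint8),None,fx=k,fy=k,interpolation=cv2.INTER_CUBIC)
t=np.linspace(0,2*np.pi,120)
def circ(x,y,z,r,col):
    q=(proj("scene",np.c_[x+r*np.cos(t),y+r*np.sin(t),0*t+z])-o+.5)*k-.5
    cv2.polylines(a,[np.int32(q.round())],True,col,1,cv2.LINE_AA)
circ(.4780,-.229,.036,.031,(0,255,0))
circ(e[0]+.003,e[1]-.001,e[2]-.067,.0275,(0,0,255))
cv2.imwrite("pics/h3.png",a)
E
```

```text
[ 0.4752 -0.2283  0.1113] [-0.2453 -0.2686 -0.7507] 24.925 [0.0009 0.0009 0.0043]
373 291
283 224 224 223 196 177 172 168 133  69  74  75  75  76  79  82  86  85  91  92  91  89  86  84  84  81  78  66  52  69  58  24
284 224 223 182 155 153 151 150 121  71  73  75  75  75  76  79  82  87  92  96  95  92  88  85  81  79  73  62  54  66  46  25
285 223 180 149 147 144 144 140  91  71  74  74  77  77  77  78  77  78  77  80  79  78  78  77  78  78  74  61  64  64  39  28
286 165 149 146 147 145 141 113  71  72  75  76  77  77  77  77  78  77  77  78  78  78  80  75  77  76  69  54  66  59  30  22
287 146 147 145 147 144 135  77  68  70  72  74  75  79  78  78  78  78  77  78  78  78  76  79  78  75  68  56  68  67  53  46
288 146 147 147 147 141 111  66  70  72  73  74  74  77  76  77  79  78  76  80  79  77  78  77  76  78  70  67  86 117 136 128
289 144  82  87 145 136  80  65  70  72  75  74  76  76  76  78  77  80  78  79  76  78  79  79  78  77  91 129 145 142 145 145
290  81  63  64  77  74  65  66  70  69  76  76  77  77  79  77  79  78  79  78  77  78  77  77  78  76  86 121 14
[... 1617 characters left out ...]
  62  64  63  66  62  63  63  63  62  63  62  62  65  94 131
304  61  65  85  96  89  90  90  91  90  89  85  70  63  63  62  62  65  64  63  64  64  63  64  64  63  64  64  62  68 136 192
305  59  62  66  83  88  91  90  89  89  90  90  83  64  65  62  65  66  64  65  63  63  61  64  63  63  62  63  66 123 185 206
306  60  61  59  63  78  92  90  89  88  90  92  85  64  64  65  67  63  63  64  63  63  63  63  61  60  63  86 133 185 207 207
307  61  60  60  62  63  76  89  89  90  92  91  84  63  64  66  66  64  62  62  65  64  65  63  63  63  67 137 193 209 208 207
308  70  62  60  60  63  63  72  85  90  92  90  83  65  63  66  64  64  64  63  64  62  63  61  63  69 126 187 207 207 207 207
```

View pics/h3.png

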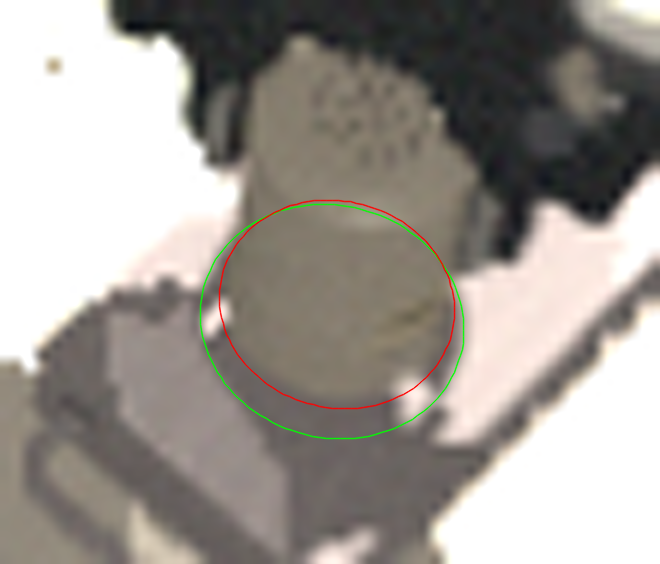

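The shaker bottom sits inside the hole outline, slightly right of centre, with gaps of about 23 px left and 15 px right. I'll nudge it 1 mm left and lower it, checking the force.

Call:
move_arm(
  claw=[-0.5,-0.5,-0.5,-0.5,-0.5,-0.5],
  travel=[
    [0,0.001,0.003],
    [0,0,0.004],
    [0,0,0.004],
    [0,0,0.004],
    [0,0,0.002],
    [0,0,0],
  ],
  turn=[0,0,0,0,0,0],
)

```text
time: 25.68
ee_pos: [0.474, -0.227, 0.0929]
tool_rot: [-0.243, 0.97, 0.0, -0.0]
ft_force: [0.2, -0.2, -1.4]
gripper_width: 0.054
finger_force: 53.2
```

Call:
move_arm(
  claw=[-0.5,-0.5,-0.5,-0.5,-0.5,-0.5,-0.5],
  travel=[
    [0,0,0.008],
    [0,0,0.007],
    [0,0,0.002],
    [0,0,0.001],
    [0,0,0.001],
    [0,0,0.001],
    [0,0,0],
  ],
  turn=[0,0,0,0,0,0,0],
)

```text
time: 26.55
ee_pos: [0.4742, -0.2272, 0.0734]
tool_rot: [-0.244, 0.97, -0.0, 0.0]
ft_force: [-1.4, 0.4, 1.9]
gripper_width: 0.0542
finger_force: 53.5
```

Call:
move_arm(
  claw=[0.5,1,1,1,1,1],
  travel=[
    [0,0,0],
    [0,0,0],
    [0,0,0],
    [0,0,-0.03],
    [0,0,-0.06],
    [0,0,0],
  ],
  turn=[0,0,0,0,0,0],
)

```text
time: 27.3
ee_pos: [0.4763, -0.2285, 0.1674]
tool_rot: [-0.244, 0.97, -0.003, 0.003]
ft_force: [0.4, 0.0, 0.6]
gripper_width: 0.0854
finger_force: 0.0
```

Call:
move_arm(
  claw=[1,1,1,1,1,1,1,1,1,1],
  travel=[
    [-0.0404,0.0329,0],
    [-0.0404,0.0329,0],
    [-0.0404,0.0329,0],
    [-0.0404,0.0329,0],
    [-0.0404,0.0329,0],
    [-0.0404,0.0329,0],
    [-0.0404,0.0329,0],
    [-0.0404,0.0329,0],
    [-0.0404,0.0329,0],
    [0,0,0],
  ],
  turn=[0,0,0,0,0,0,0,0,0,0],
)

```text
time: 28.55
ee_pos: [0.6545, 0.2093, 0.1609]
tool_rot: [-0.246, 0.969, 0.0, -0.001]
ft_force: [-0.1, -0.0, -0.3]
gripper_width: 0.0855
finger_force: 0.0
```

```bash
python3 - <<'E'
from h import *
np.set_printoptions(precision=4,suppress=True)
im=cv2.cvtColor(ctrl.camera("scene"),6)
cv2.imwrite("pics/scene6.png",im)
s=ctrl.read_state();print(s['ee_pos'],s['gripper_width'],s['time'],tool([.654,.2055,.065]))
q=proj("scene",[[.6545,.2055,0]]);u,v=q[0].round().astype(int);print(u,v)
g0=cv2.imread("pics/scene0.png",0)
for r in range(v-8,v+9,4): print(r,*(f"{int(x):3d}" for x in g0[r,u-14:u+15]));print(r,*(f"{int(x):3d}" for x in im[r,u-14:u+15]))
E
```

```text
[0.6542 0.2072 0.1611] 0.08549326926826532 28.6 [ 0.0008 -0.0015  0.0961]
330 183
175 160 156 158 160 161 160 140  88  72  68  68  67  68  71  67  71  69  72  70  66  64 104 152 162 159 159 157 157 159
175 169 168 169 168 167 169 168 132  83  75  70  74  73  73  74  74  71  74  75  74  72  69 133 163 167 171 170 166 169
179 159 159 158 157 158 159 139  91  69  71  70  70  70  72  73  71  70  69  69  66  68 112 151 160 158 159 158 158 158
179 150 144 143 141 144 141 143 115  79  73  69  74  76  77  73  77  75  75  74  74  73  71 120 140 141 144 158 167 167
183 157 160 146 103  88  86  85  74  70  68  69  68  69  71  73  72  69  69  69  64  67 111 133 155 161 159 112  94 142
183 167 154 151  98  71  66  68  66  72  71  73  75  78  76  74  77  76  77  76  72  69  75 135 143 144 143  99  90 134
187 158 157 125  94  89  88  88  90  87  75  66  67  63  64  65  66  69  88 129 135 135 139 154 162 161 161 161 158 116
187  92  92  93  89  73  67  69  70  67  69  70  73  70  73  76  73  72  73  92 135 142 142 143 144 144 143 143 143 143
191 157 161 157 159 158 159 159 126 112 114 115 112 115 151 161 160 159 160 159 159 160 160 158 161 157 161 158 160 108
191  71  68  68  68  68  66  71  65  76  77  72  68  69  67 121 141 132 128 129 140 141 141 141 143 145 145 144 144 144
```

Call:
move_arm(
  claw=[1,1,1,1,1,-0.5,-0.5,-0.5,-0.5,-0.5],
  travel=[
    [0,0,0.025],
    [0,0,0.035],
    [0,0,0.03],
    [0,0,0.006],
    [0,0,0],
    [0,0,0],
    [0,0,0],
    [0,0,0],
    [0,0,0],
    [0,0,0],
  ],
  turn=[0,0,0,0,0,0,0,0,0,0],
  squeeze=60,
)

```text
time: 29.85
ee_pos: [0.6554, 0.206, 0.0689]
tool_rot: [-0.244, 0.97, -0.0, 0.001]
ft_force: [-1.6, 1.5, 6.1]
gripper_width: 0.0537
finger_force: 63.0
```

Call:
move_arm(
  claw=[-0.5,-0.5,-0.5,-0.5,-0.5,-0.5,-0.5],
  travel=[
    [0,0,-0.01],
    [0,0,-0.04],
    [0,0,-0.05],
    [0,0,-0.05],
    [0,0,-0.04],
    [0,0,0],
    [0,0,0],
  ],
  turn=[0,0,0,0,0,0,0],
)

```text
time: 30.72
ee_pos: [0.6537, 0.2054, 0.2543]
tool_rot: [-0.244, 0.97, 0.0, -0.002]
ft_force: [-0.3, -0.4, -6.6]
gripper_width: 0.0538
finger_force: 65.5
```

```bash
python3 - <<'E'
from h import *
np.set_printoptions(precision=4,suppress=True)
s=ctrl.read_state();print(s['ee_pos'],s['ft_force'],tool([.498,.357,.22]))
E
```

```text
[0.6537 0.2054 0.2543] [-0.2939 -0.3571 -6.5908] [0.0655 0.2071 0.0348]
```

Call:
move_arm(
  claw=[-0.5,-0.5,-0.5,-0.5,-0.5,-0.5,-0.5,-0.5,-0.5,-0.5],
  travel=[
    [0.006,0.018,0],
    [0.0125,0.04,0],
    [0.0125,0.04,0.005],
    [0.0125,0.04,0.01],
    [0.0125,0.04,0.01],
    [0.006,0.02,0.01],
    [0.003,0.009,0],
    [0,0,0],
    [0,0,0],
    [0,0,0],
  ],
  turn=[0,0,0,0,0,0,0,0,0,0],
)

```text
time: 31.98
ee_pos: [0.5006, 0.3566, 0.2223]
tool_rot: [-0.243, 0.97, 0.0, 0.0]
ft_force: [0.1, -0.5, -5.2]
gripper_width: 0.0534
finger_force: 65.4
```

```bash
python3 - <<'E'
from h import *
np.set_printoptions(precision=4,suppress=True)
im=ctrl.camera("scene");cv2.imwrite("pics/fin.png",im);g=cv2.cvtColor(im,6).astype(float);g0=cv2.imread("pics/scene0.png",0).astype(float)
s=ctrl.read_state();print(s['ee_pos'],s['tool_rot'],s['ft_force'],s['qvel'],s['time'])
# carrier holes now, seated shakers' vertical extents, bystander changes
for n,p,z in(("timer",(.682,.335),.03),("garlic",(.572,.489),.03)):
    u,v=proj("scene",[[*p,z]])[0].round().astype(int);d=abs(g-g0)[v-7:v+8,u-7:u+8];print(n,d.mean())
for p in((.5755,-.2125),(.479,-.2275)):
    q=proj("scene",[[*p,.006],[*p,.092]])
    print(q.round(1).tolist());u,v=q[1].round().astype(int)
    for r in range(v-10,v+12,3): print(r,*(f"{int(x):3d}" for x in g[r,u-13:u+14]))
# orange pixels = crispbread
hsv=cv2.cvtColor(im,40);m=cv2.inRange(hsv,(5,110,60),(22,255,255))[150:200,240:300];ys,xs=np.nonzero(m)
print("crisp px",len(xs),xs.mean()+240,ys.mean()+150,ray("scene",(xs.mean()+240,ys.mean()+150),.021))
E
```

```text
[0.5004 0.3567 0.2223] [-0.2429  0.9701  0.      0.0003] [-0.1216 -0.5473 -4.8397] [ 0.0043 -0.0007  0.0041  0.0009  0.0012  0.001 ] 32.025
timer 6.177777777777778
garlic 37.87555555555556
[[393.4, 275.6], [397.2, 259.9]]
250 214 212 212 214 214 213 214 213 213 215 212 213 212 213 212 214 213 213 213 214 213 213 213 215 215 214 214
253 213 214 213 213 214 213 213 214 210 194 171 161 168 192 209 208 183 176 179 180 182 197 205 213 216 214 214
256 214 214 214 215 214 211 190 171 172 185 188 192 193 192 191 187 188 184 184 188 195 184 139 134 173 198 210
259 214 212 203 172 147 165 172 193 182 148 176 189 193 181 186 175 182 169 196 189 187 182 190 207 208 182 135
262 169 164 160 146 147 164 179 198 197 183 197 193 179 190 175 202 196 187 177 200 192 182 174 168 167 174 202
265 165 161 143  90  86 133 164 171 178 201 215 210 198 205 204 209 215 215 211 199 178 176 163 157 162 162 165
268 150  81  63  68  69  69  81 101 134 166 166 167 172 179 182 173 169 170 167 169 141 107 142 162 163 160 164
271  92 112  94  69  72  71  71  72  70  73  75  77  76  77  76  78  74  73  72  70  67  77 13
[... 312 characters left out ...]
94 195 189 142 188 140 198 198 199 197 184 177 167 164 138  87  83  86  84
281 216 194 154 175 169 177 191 193 137 195 172 195 197 197 172 206 196 163 201 198 185 177 163 164 159 137  82
284 161 158 102 162 166 167 202 199 192 201 200 172 206 174 185 206 180 207 209 201 178 176 172 161 159 161 160
287 162 149  82  88 153 165 165 176 200 213 214 214 215 218 217 219 219 212 181 174 171 157 131 158 163 163 163
290  75  61  66  71  70  73  94 141 165 166 170 174 178 176 177 175 169 172 158 116  72  86 132 161 161 162 163
293  86 101  68  66  73  69  72  72  73  76  73  76  74  75  78  79  72  74  73  73  71  62 111 157 165 166 166
crisp px 239 270.64435146443515 174.7907949790795 [0.4984 0.3486]
```

```bash
python3 -c "
from workcell import ctrl
print(ctrl.sign_off())"
```

```text
the job is handed in; nothing more can be done
None
```

I handed the job in after 32 s. The crispbread is flat in the middle of the plate, both lighter shakers (about 0.32 and 0.15 kg) stand in the carrier pockets, and the heaviest (about 0.57 kg) is held upright and still about 13 cm above the crispbread. The timer looked undisturbed; the garlic couldn't be confirmed in the last image, probably because the arm blocked the view, but nothing came near it.

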